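# Tamp the coolant bricks level

## Robot

A 6-joint arm with a two-finger parallel gripper is mounted at the origin on the work surface. World frame = base frame: x ahead of the robot, y to its left, z up, the work surface at z = 0. Lengths are in m, angles in rad, forces in N, time in s.
With the tool pointing down it reaches from about 0.35 to 0.775 m from the base axis. Payload 7.3 kg.
Tool frame: the origin (TCP) lies on the centre line of the jaws, within the pads' length; the fingertips stand 11 mm ahead of it and the grasp point (between the pads) lies 8 mm behind it; y points along the fingers, z is the direction in which the jaws open and shut, and the axes are right-handed (so a half turn about y gives the same grasp; the last joint's range is limited). The gripper opens to 92 mm and grips with 3 to 60 N. Pads are 19 mm wide; open, the fingers measure 130 mm over their backs; the gripper's body (75 mm by 190 mm) begins 47 mm behind the grasp point.
Start: joints at [-1.353, 0.342, 1.524, -0, 1.275, -0.146], TCP at [0.187, -0.491, 0.207] pointing down, gripper open.
Joint ranges: [-2.53, 2.53], [-0.77, 2.02], [0.04, 2.7], [-1, 4.14], [0.28, 2.66], [-3.11, 3.11]. Speed limits (rad/s): [2.57, 2.57, 3.14, 3.14, 3.14, 3.14].

## Interface

Orientations are given as [roll, pitch, yaw] about the fixed x, y, z axes, in that order (R = Rz(yaw) Ry(pitch) Rx(roll)).
In Python, from cell import robot, cams gives the robot as it stands.
- The arm moves only by the tool apply_moves, never from a script. Its argument "plan" is a list of rows, each a list of 7 numbers: the shift along the tool's x, y, z in m, then the turn, a rotation vector about the tool's x, y, z in degrees, then the gripper command: -1 is fully open, 1 is shut, values between are in proportion. A call has exactly 5 rows; each row is the pose to reach, as a shift and turn from the pose commanded when the call began, along the tool's axes at that moment; what a row does not reach only later rows make up. A row lasts 1/8 s, in which the tool goes at most 62.5 mm and 10.7 degrees, less where a joint would pass 70% of its speed; a pose out of reach is approached as far as the arm can. A call with a gripper value outside its range is refused whole. The fingers move at their own pace and stop on an object; "squeeze" is the grip in N (left out, the last holds). Time passes only in rows, so rows that repeat a pose let the fingers close, or fill a call up. It gives the time, the measured TCP pose, the force and the opening at its end, in the units of the state.
- robot.observe(): the state, without advancing time (a new reading comes with each control period).
- cams.read_camera(name): name is "side" or "top" or "wrist"; returns the picture (384x512x3 uint8, blue, green, red); there is no depth.
- cams.calibration(name): a dict with "fx", "fy", "cx", "cy" (pixels), "extrinsics" (4x4, takes a point from world to camera coordinates); the wrist camera has in their place "T_tool_cam" (4x4, takes a point from camera to tool coordinates, whose origin is the TCP and whose axes are the tool frame's). Camera axes: x right, y up, looking along -z (the intrinsics and any distortion apply to the point x, -y, -z); pixel columns grow to the right and rows downward; lengths in m; the calibration is good to about 2 mm. A picture is of the moment at which its call begins: read the wrist's pose just before it. calibration takes no time and is no camera call.
- robot.hand_in(): hands the job in, once; it reports no verdict.
The state is a dict: "time": time; "qpos": joint angles; "qvel": joint speeds; "joint_efforts": joint torques, N m; "tool_pos": TCP position; "tool_rot": TCP orientation; "contact_force": force on the tool from outside, world axes, zero at the start; "torque": the same for the moment, N m; "opening": finger opening in m.
Only numpy, scipy, OpenCV 4.12 (cv2) and the standard library are available. Lean on these libraries where they do the work, as an engineer would, in place of code of your own. Each camera call takes 0.05 s, during which the arm holds its last target. There are 200 camera calls.

## Task

Two of the five coolant bricks in the tray under the wire shelf are riding up on their neighbours. Pick up the tamper by its handle and press them down with its flat foot, until all five lie flat and level on the tray's floor, so that a sample box can stand on them; then stand the tamper on its foot back on the open bench and let go. Touch the bricks only with the tamper, and leave the two other boxes alone.

Things in the scene. Friction and masses are not known exactly. Their poses are not given: they have to be found in the camera images.
- tray: white open tray, fixed, with a wire shelf over it, all one piece. Origin: centre of the tray's underside, on the bench. Outside 96 (x) by 216 (y) by 55 mm high, walls and floor 5 mm. Its -x side faces the robot; turned up to 0.3 rad. The bricks lie in one row along its y; when level, their tops are 43 mm above the bench, 12 mm under the rim, with 6 mm to spare along the row
- shelf_edge (a point): middle of the front (-x) edge of the white wire shelf, at its underside, 213 mm above the bench and 35 mm to -x of the tray's centre line; axes as the tray's. The shelf runs 190 mm back from here (+x) and 165 mm to either side, on two posts at its rear corners. A gripper held upright over the tray strikes it; one that leans back to -x clears its edge
- tamper: the tamper; origin at the centre of its foot's underside, z up. Steel foot 70 (x) by 60 (y) by 10 mm, flat beneath; square wooden handle, 24 by 24 mm, 105 mm long, that rises from the foot and leans 40 degrees from vertical towards the tamper's -x, in its x-z plane. Starts standing on its foot on the bench, turned up to 0.4 rad; about 0.38 kg, mostly in the foot
- tamper_grip (a point): good grip point on the axis of the tamper's handle, 20 mm from its upper end, 73.1 mm above the foot's underside and 32.6 mm to -x of the foot's centre; axes as the tamper's (not along the handle). With the fingers along the handle the gripper leans 40 degrees back
- brick0_mid (a point): hard-shell coolant brick, 80 mm long (x, across the tray), 40 wide at mid-height (y, along the tray), 38 tall, 0.11 kg; big bevels on its four long edges (10 mm wide, 15.4 high) leave top and underside 20 mm wide. Point: its centre, 19 mm above its underside. End brick of the row, on the tray's -y side; lies on the floor.
- brick1_mid (a point): Coolant brick as brick0. Second in the row; starts riding up about 18 mm, resting bevel on bevel on brick0 and brick2. Pressed from above with some 3 to 20 N at its middle, it wedges its neighbours aside and goes down between them; it stays where it is left. The other raised one may ride up a little meanwhile.
- brick2_mid (a point): Coolant brick as brick0. Middle brick; lies on the floor.
- brick3_mid (a point): Coolant brick as brick0. Fourth in the row; starts riding up about 15 mm, resting on brick2 and brick4. Pressed from above with some 3 to 20 N at its middle, it wedges its neighbours aside and goes down between them; it stays where it is left. The other raised one may ride up a little meanwhile.
- brick4_mid (a point): Coolant brick as brick0. End brick on the +y side; lies on the floor.
- carton: bystander: closed white carton, 114 by 114 by 48 mm; origin at its underside
- grid_box: bystander: open white box with dividers, 120 by 120 by 45 mm; origin at its underside
Mind the look-alikes: they are no part of the job. Leave any blue, green or yellow look-alike of the part that bears brick2_mid alone.

How it is judged:
On the way, in this order (a step that is already met when the one before it is completed fails the run):
1. the tamper presses on a brick that rides up ((contact force between tamper and brick1 above 0.5 N or contact force between tamper and brick3 above 0.5 N)), for 0.02 s.
2. all five bricks lie level (z of brick0_mid in the frame of tray between 0.018 and 0.028 m and angle between each of brick0_mid, brick1_mid, brick2_mid, brick3_mid, brick4_mid's own z axis and vertical below 0.12 rad and z of brick1_mid in the frame of tray between 0.018 and 0.028 m and z of brick2_mid in the frame of tray between 0.018 and 0.028 m and z of brick3_mid in the frame of tray between 0.018 and 0.028 m and z of brick4_mid in the frame of tray between 0.018 and 0.028 m), for 0.2 s.
At the end, for the whole second after the job is handed in: all five bricks lie on the tray's floor: centres 18 to 28 mm above the bench (24 mm when flat), tilted under 0.12 rad; the tamper stands on its foot on the bench (grip point lower than 80 mm, tilted under 0.12 rad), at rest and let go (all of step 2 and angle between tamper_grip's own z axis and vertical below 0.12 rad and height (world z) of tamper_grip below 0.08 m and linear speed of tamper below 0.02 m/s and contact force between the fingers and tamper below 0.1 N); the robot touches nothing.
It fails at once if the fingers or arm push on a brick (contact force between any of the fingers, the arm and brick0 above 1 N or contact force between any of the fingers, the arm and brick1 above 1 N or contact force between any of the fingers, the arm and brick2 above 1 N or contact force between any of the fingers, the arm and brick3 above 1 N or contact force between any of the fingers, the arm and brick4 above 1 N).
It fails at once if the carton or grid box is moved more than 30 mm (distance of any of carton, grid_box from where it was at the start of the episode above 0.03 m).
It also fails if it takes over 64 s, if anything falls off the work surface, if the arm or the gripper's body presses on something with over 40 N, if the wrist force passes 120 N, or if a joint passes its speed limit or range.

## Working session

There is one attempt and no reset: what is moved stays moved. The work goes in short steps, Python scripts to look and compute and a tool call to move; the robot and the scene stay as the last step left them, time stands still between calls to the robot, and variables do not carry over. Pictures are saved under pics/ and viewed, about 8 in all and at most 12, crops included, and the job is handed in when it is done.

Besides the shell and the picture viewer there is one more tool, called after ">>>" as name(argument=value, ...) on one line, values as JSON. apply_moves: Moves the arm, as the interface text tells. Its arguments: {"type":"object","properties":{"plan":{"type":"array","items":{"type":"array","items":{"type":"number"}}},"squeeze":{"type":"number"}},"required":["plan"]}

```bash
ls; mkdir -p pics; python3 - <<'E'
from cell import robot,cams
import cv2,json
for n in("top","side"):
    cv2.imwrite(f"pics/{n}0.png",cams.read_camera(n)); c=cams.calibration(n); print(n,{k:(v.tolist() if hasattr(v,'tolist') else v) for k,v in c.items()})
print(cams.calibration("wrist")); print(robot.observe())
E
```

```text
pics
top {'fx': 390.48429983733104, 'fy': 390.48429983733104, 'cx': 256.9436894333042, 'cy': 194.9124181624774, 'extrinsics': [[-0.01082498153611057, -0.9998516556062028, 0.013397259282344864, -0.014936371108704244], [0.9862435143883281, -0.008465677478359905, 0.16508198760553006, -0.6384956302767818], [-0.16494408174197356, 0.014999969545565747, 0.9861888514944434, -1.0508392730472196], [0.0, 0.0, 0.0, 1.0]]}
side {'fx': 403.367125389432, 'fy': 403.367125389432, 'cx': 256.75634313189136, 'cy': 192.8059443759435, 'extrinsics': [[-0.7633716278532605, -0.645573363255742, -0.022333616888732824, 0.5072216712161137], [0.3510747925568822, -0.44366158474503026, 0.8245670914198979, -0.34082647347314693], [-0.542227118299892, 0.6216103529351791, 0.5653232007480296, -0.7856404887257922], [0.0, 0.0, 0.0, 1.0]]}
{'fx': 276.84479236095507, 'fy': 276.84479236095507, 'cx': 250.92499630597698, 'cy': 188.99265720325764, 'T_tool_cam': array([[ 9.54089817e-04, -9.67512757e-01, -2.52820400e-01,
        -6.93961783e-02],
       [ 8.30809814e-04,  2.52821194e-01, -9.67512663e-01,
        -1.77027942e-01],
       [ 9.99999200e-01,  7.13048311e-04,  1.04503322e-03,
        -1.89365716e-04],
       [ 0.00000000e+00,  0.00000000e+00,  0.00000000e+00,
         1.00000000e+00]])}
{'time': 0.1, 'qpos': array([-1.35299600e+00,  3.42661749e-01,  1.52491211e+00, -3.33989251e-06,
        1.27540671e+00, -1.46022691e-01]), 'qvel': array([-0.00221998, -0.00277287, -0.00289688,  0.00082639,  0.00058562,
        0.00078354]), 'joint_efforts': array([ 1.41642671e-03, -4.32007778e+01, -2.44693887e+01,  7.18870014e-02,
        5.25766995e-02, -4.58388502e-05]), 'tool_pos': array([ 0.18674475, -0.49024811,  0.20601324]), 'tool_rot': array([-1.57216994e+00,  1.98787631e-04, -2.77776880e+00]), 'contact_force': array([ 0.40135689,  0.45742511, -0.25781357]), 'torque': array([-0.02087032, -0.01591035,  0.01535367]), 'opening': 0.0918233878173285}
```

View pics/top0.png

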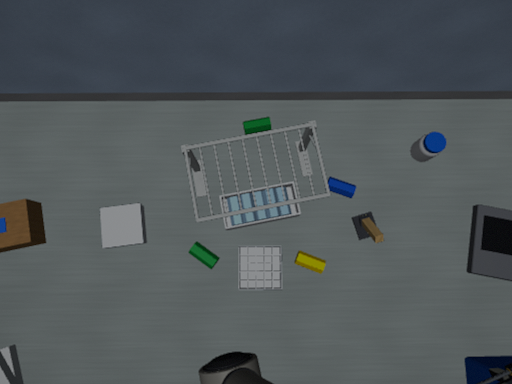

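View pics/side0.png

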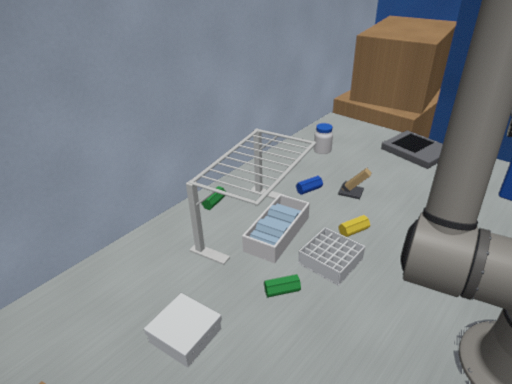

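The top view shows the tamper at about (366,226), the tray at (260,206) under the shelf, the grid box at (260,268) and the carton at (122,226). Next I'll enlarge the tamper and tray.

```bash
python3 - <<'E'
import cv2,numpy as np
t=cv2.imread("pics/top0.png");s=cv2.imread("pics/side0.png")
a=cv2.resize(t[205:250,345:390],(360,360),interpolation=3)   # x8
b=cv2.resize(t[175:235,210:310],(800,480)[:2],interpolation=3) # x8
c=cv2.resize(s[160:205,330:380],(400,360),interpolation=3) #x8
b=b[:, :800]
b=cv2.resize(t[180:232,213:307],(564,312),interpolation=3) #x6
o=np.zeros((600,800,3),np.uint8)
o[:270,:270]=cv2.resize(a,(270,270)); o[:270,280:580]=cv2.resize(c,(300,270)) #x6
o[280:280+312,:564]=b
cv2.imwrite("pics/crop1.png",cv2.convertScaleAbs(o,alpha=1.6))
E
```

```text
(no output)
```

View pics/crop1.png

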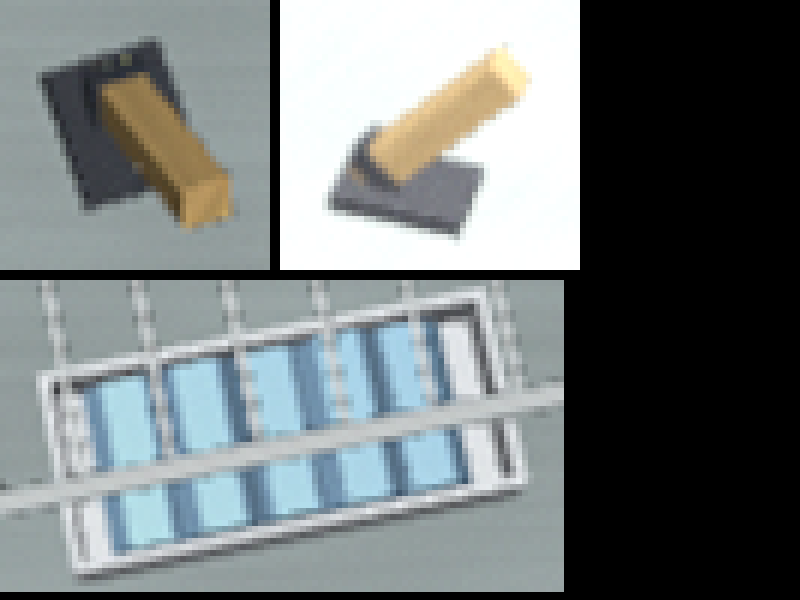

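```bash
cat > h.py <<'E'
import numpy as np,cv2
from scipy.optimize import least_squares
from scipy.spatial.transform import Rotation as R
from cell import robot,cams
def proj(n,P,T=None):
    c=cams.calibration(n)
    if T is None: E=c["extrinsics"]
    else: E=np.linalg.inv(T@c["T_tool_cam"])
    q=np.asarray(E)[:3]@np.c_[P,np.ones(len(P))].T
    return np.c_[c["cx"]+c["fx"]*q[0]/-q[2], c["cy"]-c["fy"]*q[1]/-q[2]]
def tf(p,L):
    L=np.asarray(L,float);c,s=np.cos(p[2]),np.sin(p[2])
    return np.c_[p[0]+c*L[:,0]-s*L[:,1],p[1]+s*L[:,0]+c*L[:,1],L[:,2]]
def fit(obs,p0):  # obs: list (cam, local xyz, px, T)
    def f(p): return np.concatenate([(proj(o[0],tf(p,[o[1]]),o[3] if len(o)>3 else None)[0]-o[2]) for o in obs])
    r=least_squares(f,p0);return r.x,r.fun.reshape(-1,2).round(1)
def toolT(s):
    T=np.eye(4);T[:3,:3]=R.from_euler('xyz',s["tool_rot"]).as_matrix();T[:3,3]=s["tool_pos"];return T
E
python3 - <<'E'
from h import *
a,b=.035,.03
o=[("top",(a,b,.01),(352,217.2)),("top",(a,-b,.01),(371.3,211.7)),("top",(-a,b,.01),(359.2,240)),("top",(-.0455,0,.0884),(379.2,238.8)),
("side",(-a,b,.01),(360.8,197)),("side",(-a,-b,.01),(364.2,187.5)),("side",(a,b,.01),(338.3,192.5)),("side",(-.0455,0,.0884),(368.7,172))]
print(fit(o,[.55,-.3,0]));print(fit(o[:4],[.55,-.3,0])); print(fit(o[4:],[.55,-.3,0]))
a,b=.048,.108
t=[("top",(a,b,.055),(219.7,195.8)),("top",(a,-b,.055),(294.2,181.7)),("top",(-a,-b,.055),(300.5,214.2)),("top",(-a,b,.055),(226,229.2))]
p,r=fit(t,[.6,0,0]);print(p,r)
print(proj("side",tf(p,[x[1] for x in t])), "shelf",proj("top",tf(p,[(-.035,.165,.213),(-.035,-.165,.213),(.155,.165,.213),(.155,-.165,.213)])))
E
```

```text
(array([ 0.55203403, -0.33612012,  0.27177849]), array([[-0.3, -0.2],
       [-0.3, -0.3],
       [ 0.1,  0.2],
       [-0.2,  0.5],
       [-0.5, -0. ],
       [ 0.3, -0.4],
       [-0.1, -0.4],
       [ 0.5, -0.6]]))
(array([ 0.55215334, -0.336642  ,  0.26720107]), array([[-0.1, -0.3],
       [-0. , -0.4],
       [ 0.2,  0.1],
       [-0.1,  0.5]]))
(array([ 0.55132584, -0.33376449,  0.29564532]), array([[-0.3,  0.3],
       [ 0. , -0.2],
       [-0.1,  0.2],
       [ 0.4, -0.3]]))
[ 0.60899657 -0.03007435  0.18393205] [[-0.4 -0. ]
 [ 0.  -0.3]
 [ 0.9  0.2]
 [-0.5  0. ]]
[[243.40913382 235.07346064]
 [281.05101209 193.34858778]
 [310.88790213 202.1802984 ]
 [276.28808357 246.9201328 ]] shelf [[196.52326504 223.28461164]
 [331.45277192 197.06683456]
 [183.46051198 147.49414292]
 [314.39195049 123.24542641]]
```

```bash
cat >> h.py <<'E'
TAMP=np.array([.552,-.336,.272]); TRAY=np.array([.609,-.030,.184])
s40,c40=np.sin(np.radians(40)),np.cos(np.radians(40))
def Rtool(yaw,lean=np.radians(40)):
    s,c=np.sin(lean),np.cos(lean)
    y=np.array([s,0,-c]);z=np.array([0,-1.,0]);x=np.cross(y,z)
    return R.from_euler('z',yaw).as_matrix()@np.c_[x,y,z]
def delta(Rt,pt,s=None):
    s=s or robot.observe();T=toolT(s)
    print("shift mm",(T[:3,:3].T@(pt-T[:3,3])*1e3).round(1),"rotvec deg",np.degrees(R.from_matrix(T[:3,:3].T@Rt).as_rotvec()).round(1))
def back(n,px,z):
    c=cams.calibration(n);E=np.asarray(c["extrinsics"])
    d=E[:3,:3].T@np.array([(px[0]-c["cx"])/c["fx"],-(px[1]-c["cy"])/c["fy"],-1]);o=-E[:3,:3].T@E[:3,3]
    return o+d*(z-o[2])/d[2]
def totray(P,p=TRAY):
    c,s=np.cos(p[2]),np.sin(p[2]);d=np.asarray(P)[:2]-p[:2];return np.array([c*d[0]+s*d[1],-s*d[0]+c*d[1]])
E
python3 - <<'E'
from h import *
for n,px,z in((4,(148,545),.043),(3,(222,527),.058),(2,(293,512),.043),(1,(368,498),.061),(0,(440,485),.043)):
    print(n,totray(back("top",(213+px[0]/6,180+(px[1]-280)/6),z)))
print("boxes",back("top",(260,268),.045),back("top",(122,226),.048))
Rt=Rtool(TAMP[2]);g=tf(TAMP,[(-.0326,0,.0731)])[0]
print("tcp target",g+.008*Rt[:,1]); 
for d in(.13,0): delta(Rt,g+(.008-d)*Rt[:,1])
E
```

```text
4 [-0.03947647  0.07235315]
3 [-0.03930915  0.03687663]
2 [-0.03731505  0.00249855]
1 [-0.03938434 -0.03209878]
0 [-0.03811111 -0.06814153]
boxes [ 0.43493171 -0.02748797  0.045     ] [0.5544683  0.35630656 0.048     ]
tcp target [ 0.52555177 -0.34337674  0.06697164]
shift mm [-285.7   39.5  -24.3] rotvec deg [ 1.9  5.  40. ]
shift mm [-368.9  139.1  -16.5] rotvec deg [ 1.9  5.  40. ]
```

>>> apply_moves(plan=[[-0.057, 0.008, -0.005, 0.4, 1, 8, -1], [-0.114, 0.016, -0.01, 0.8, 2, 16, -1], [-0.171, 0.024, -0.015, 1.1, 3, 24, -1], [-0.229, 0.032, -0.019, 1.5, 4, 32, -1], [-0.286, 0.04, -0.024, 1.9, 5, 40, -1]], squeeze=40)

```text
time: 0.72
tool_pos: [0.4469, -0.3661, 0.1666]
tool_rot: [-1.569, 0.703, -2.869]
contact_force: [0.6, 1.1, -0.3]
opening: 0.0917
```

```bash
python3 - <<'E'
from h import *
s=robot.observe();T=toolT(s);cv2.imwrite("pics/w1.png",cv2.convertScaleAbs(cams.read_camera("wrist"),alpha=1.4));np.save("w1T.npy",T)
Rt=Rtool(TAMP[2]);g=tf(TAMP,[(-.0326,0,.0731)])[0]
delta(Rt,g+.008*Rt[:,1]);print(s["qpos"])
print(proj("wrist",tf(TAMP,[(.035,.03,.01),(.035,-.03,.01),(-.035,.03,.01),(-.035,-.03,.01),(-.0455,0,.0884)]),T))
E
```

```text
shift mm [  3.4 124.8   3.9] rotvec deg [ 0.3 -0.3 -0.6]
[-1.22062689  0.40909883  1.79670904  0.83494094  1.05291381 -0.39633979]
[[229.16312664 160.07670541]
 [271.60331812 160.01392222]
 [227.46101407 206.05174729]
 [273.45652075 205.97029604]
 [250.42891265 186.8473877 ]]
```

View pics/w1.png

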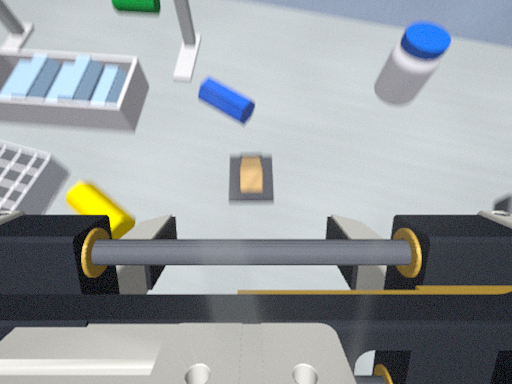

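The foot's corners are at (229,156), (273,156), (272,201) and (230,202), within about 4 px of the prediction, and the columns agree. I'll approach along the handle.

>>> apply_moves(plan=[[0, 0.04, 0.001, 0, 0, 0, -1], [0.001, 0.08, 0.002, 0, 0, 0, -1], [0.001, 0.11, 0.002, 0, 0, 0, -1], [0.001, 0.125, 0.002, 0, 0, 0, -1], [0.001, 0.125, 0.002, 0, 0, 0, -1]])

```text
time: 1.4
tool_pos: [0.5229, -0.3465, 0.0697]
tool_rot: [-1.571, 0.698, -2.868]
contact_force: [0.2, -0.0, 0.0]
opening: 0.0917
```

```bash
python3 - <<'E'
from h import *
s=robot.observe();T=toolT(s)
Rt=Rtool(TAMP[2]);g=tf(TAMP,[(-.0326,0,.0731)])[0]
delta(Rt,g+.008*Rt[:,1])
cv2.imwrite("pics/w2.png",cv2.convertScaleAbs(cams.read_camera("wrist"),alpha=1.4))
E
```

```text
shift mm [-0.9  4.3 -2.3] rotvec deg [ 0.   0.1 -0. ]
```

View pics/w2.png

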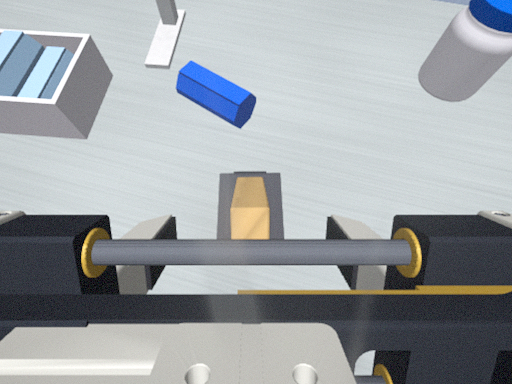

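The handle is centred between the jaws (column 250), so I'll close the gripper.

>>> apply_moves(plan=[[-0.001, 0.004, 0, 0, 0, 0, -1], [-0.001, 0.004, 0, 0, 0, 0, 1], [-0.001, 0.004, 0, 0, 0, 0, 1], [-0.001, 0.004, 0, 0, 0, 0, 1], [-0.001, 0.004, 0, 0, 0, 0, 1]], squeeze=50)

```text
time: 2.08
tool_pos: [0.526, -0.3463, 0.068]
tool_rot: [-1.569, 0.699, -2.868]
contact_force: [0.0, -0.5, 0.6]
opening: 0.0564
```

>>> apply_moves(plan=[[0, 0, 0, 0, 0, 0, 1], [0, 0, 0, 0, 0, 0, 1], [0, 0, 0, 0, 0, 0, 1], [-0.005, -0.006, 0, 0, 0, 0, 1], [-0.0193, -0.023, 0, 0, 0, 0, 1]])

```text
time: 2.7
tool_pos: [0.5252, -0.3453, 0.0968]
tool_rot: [-1.573, 0.697, -2.871]
contact_force: [-0.2, -0.5, -2.6]
opening: 0.0231
```

```bash
python3 - <<'E'
from h import *
s=robot.observe();T=toolT(s)
Rt=Rtool(TAMP[2]);g=tf(TAMP,[(-.0326,0,.0731)])[0]
delta(Rt,g+.008*Rt[:,1])
print(T[:3,:3].T@[0,0,1])
# targets: foot centre over brick1 with foot z .09 at tray x=-.15 and 0
Rp=Rtool(TRAY[2])
def tcp(bx,by,z): 
    f=tf(TRAY,[(bx-.0326,by,z+.0731)])[0]; return f+.008*Rp[:,1]
for b in((-.13,-.032,.11),(-.13,-.032,.085),(-.003,-.032,.085)): print(b,tcp(*b)); delta(Rp,tcp(*b))
E
```

```text
shift mm [18.5 23.4 -1.7] rotvec deg [ 0.1 -0.   0.1]
[-0.6417087  -0.76694621 -0.00185939]
(-0.13, -0.032, 0.11) [ 0.46005507 -0.09026884  0.17697164]
shift mm [ -55.7  -57.4 -263.3] rotvec deg [3.3 3.8 0.1]
(-0.13, -0.032, 0.085) [ 0.46005507 -0.09026884  0.15197164]
shift mm [ -39.6  -38.2 -263.3] rotvec deg [3.3 3.8 0.1]
(-0.003, -0.032, 0.085) [ 0.58491127 -0.06703248  0.15197164]
shift mm [-136.7   43.  -252. ] rotvec deg [3.3 3.8 0.1]
```

>>> apply_moves(plan=[[-0.02, -0.025, -0.04, 0.6, 0.7, 0, 1], [-0.045, -0.05, -0.095, 1.3, 1.5, 0, 1], [-0.055, -0.057, -0.15, 2, 2.3, 0, 1], [-0.056, -0.057, -0.207, 2.7, 3.1, 0, 1], [-0.056, -0.057, -0.263, 3.3, 3.8, 0, 1]])

```text
time: 3.32
tool_pos: [0.4601, -0.0893, 0.1773]
tool_rot: [-1.567, 0.699, -2.955]
contact_force: [1.2, 1.4, -3.7]
opening: 0.0227
```

```bash
python3 - <<'E'
from h import *
cams.read_camera("wrist");s=robot.observe();T=toolT(s)
cv2.imwrite("pics/w3.png",cv2.convertScaleAbs(cams.read_camera("wrist"),alpha=1.4));np.save("w3T.npy",T)
im=cams.read_camera("side");o=cv2.resize(im[130:280,200:400],(800,600),interpolation=3);cv2.imwrite("pics/s3.png",cv2.convertScaleAbs(o,alpha=1.3))
Rp=Rtool(TRAY[2])
def tcp(bx,by,z): 
    f=tf(TRAY,[(bx-.0326,by,z+.0731)])[0]; return f+.008*Rp[:,1]
delta(Rp,tcp(-.13,-.032,.11));delta(Rp,tcp(-.003,-.032,.085))
print(s["contact_force"])
a,b=.048,.108
print(proj("wrist",tf(TRAY,[(a,b,.055),(a,-b,.055),(-a,-b,.055),(-a,b,.055)]),T))
E
```

```text
shift mm [ 0.  -0.1  2.7] rotvec deg [0.1 0.3 0. ]
shift mm [-81.2 100.7   3.2] rotvec deg [0.1 0.3 0. ]
[-5.63669979  8.77300971 -7.50512935]
[[159.0817854  106.36655089]
 [314.18964154 106.3127781 ]
 [321.3455014  166.43019004]
 [147.82367429 166.21064173]]
```

View pics/w3.png

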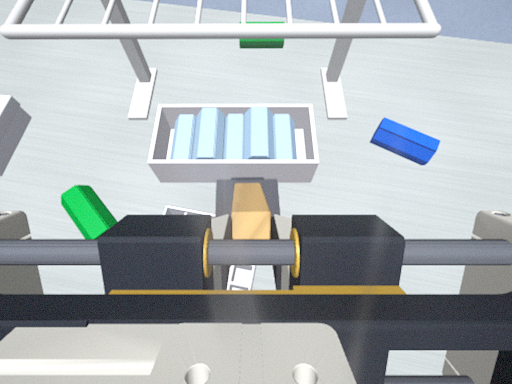

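View pics/s3.png

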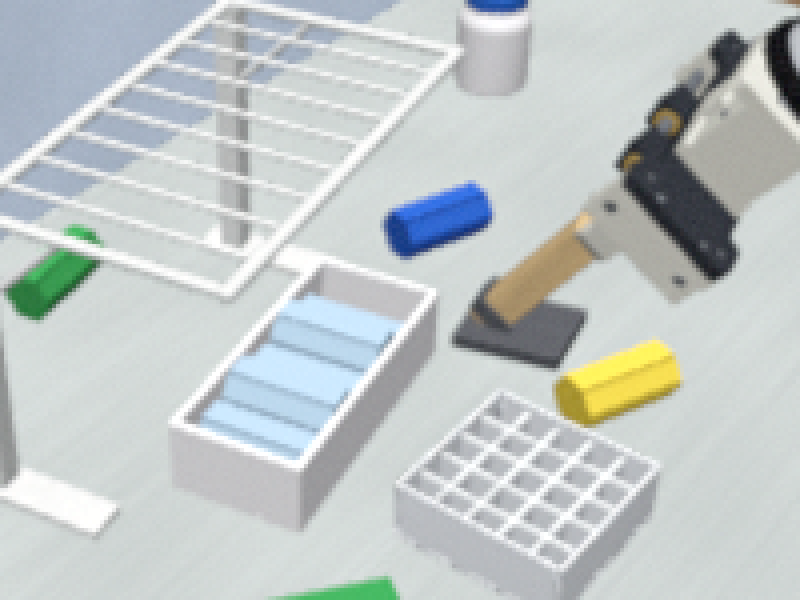

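Tray corners in the wrist view, about (160,105), (313,105), (317,163) and (150,163), agree with the model. Bricks 1 and 3 are clearly raised. The foot centre is about 4 px (about 4 mm) to +y. I'll enter low, to clear the shelf.

```bash
cat >> h.py <<'E'
Rp=Rtool(TRAY[2])
def tcp(bx,by,z): 
    f=tf(TRAY,[(bx-.0326,by,z+.0731)])[0]; return f+.008*Rp[:,1]
E
python3 - <<'E'
from h import *
s=robot.observe();print(s["time"],s["tool_pos"],s["contact_force"])
for b in((-.13,-.035,.11),(-.13,-.035,.071),(-.006,-.035,.071)):delta(Rp,tcp(*b))
E
```

```text
3.475 [ 0.45963408 -0.08765001  0.17692586] [ 0.35523121  0.22646105 -3.19689876]
shift mm [ 0.  -0.1  5.7] rotvec deg [0.1 0.3 0. ]
shift mm [25.1 29.8  5.6] rotvec deg [0.1 0.3 0. ]
shift mm [-69.9 109.5   6.1] rotvec deg [0.1 0.3 0. ]
```

>>> apply_moves(plan=[[0.025, 0.03, 0.005, 0, 0, 0, 1], [0.001, 0.05, 0.005, 0, 0, 0, 1], [-0.023, 0.07, 0.005, 0, 0, 0, 1], [-0.046, 0.09, 0.005, 0, 0, 0, 1], [-0.07, 0.109, 0.005, 0, 0, 0, 1]])

```text
time: 4.1
tool_pos: [0.5892, -0.0763, 0.1449]
tool_rot: [-1.559, 0.71, -2.953]
contact_force: [-5.5, -1.5, 21.4]
opening: 0.0236
```

>>> apply_moves(plan=[[0, 0, 0, 0, 0, 0, 1], [0, 0, 0, 0, 0, 0, 1], [0, 0, 0, 0, 0, 0, 1], [0, 0, 0, 0, 0, 0, 1], [0, 0, 0, 0, 0, 0, 1]])

```text
time: 4.72
tool_pos: [0.5887, -0.0762, 0.145]
tool_rot: [-1.56, 0.711, -2.953]
contact_force: [-2.7, 0.6, 21.6]
opening: 0.0236
```

```bash
python3 - <<'E'
from h import *
s=robot.observe();T=toolT(s)
a=cams.read_camera("wrist")
im=cams.read_camera("side");o=cv2.resize(im[140:250,220:370],(600,440),interpolation=3)
w=np.zeros((600,800,3),np.uint8);w[:440,:600]=o;w[440:600,:400]=cv2.resize(a[80:240,130:370],(400,267),interpolation=3)[:160]
cv2.imwrite("pics/m4.png",cv2.convertScaleAbs(np.vstack([o,cv2.resize(a[110:250,50:450],(600,160))]),alpha=1.3))
print(s["contact_force"]);delta(Rp,tcp(-.006,-.035,.071));delta(Rp,tcp(-.006,-.035,.043));print(T[:3,:3].T@[0,0,-1])
E
```

```text
[-2.66027726  0.62838978 21.61167144]
shift mm [ 8.4  2.  -6.7] rotvec deg [-0.4  0.2 -0.7]
shift mm [26.6 23.2 -7. ] rotvec deg [-0.4  0.2 -0.7]
[ 0.65221404  0.75799335 -0.00793285]
```

View pics/m4.png

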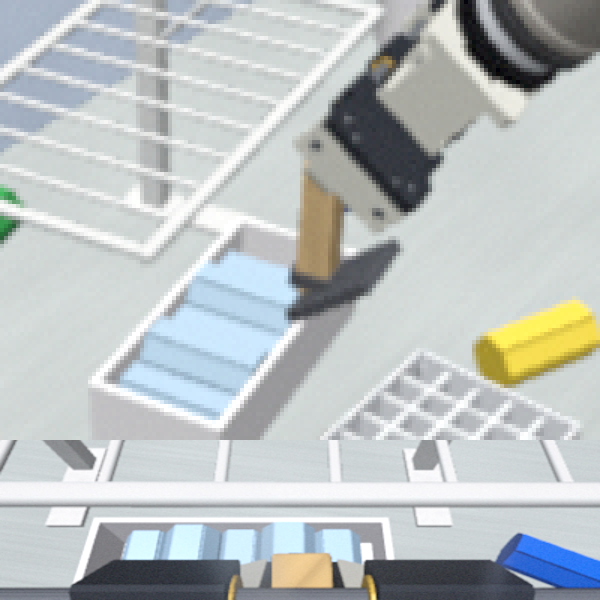

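Something caught: the foot hooked on the tray's rim and pivoted nose-down in the grip, with the handle now near vertical and 21 N measured. I'll back out, flatten the foot on the open bench, and regrasp deeper and firmer.

>>> apply_moves(plan=[[-0.003, -0.02, 0, 0, 0, 0, 1], [-0.003, -0.05, 0, 0, 0, 0, 1], [0, -0.08, 0, 0, 0, 0, 1], [0, -0.11, 0, 0, 0, 0, 1], [0, -0.14, 0, 0, 0, 0, 1]])

```text
time: 5.45
tool_pos: [0.4947, -0.0907, 0.2467]
tool_rot: [-1.567, 0.698, -2.956]
contact_force: [-0.3, 0.5, -3.6]
opening: 0.0234
```

```bash
python3 - <<'E'
from h import *
s=robot.observe();print(s["contact_force"],s["tool_pos"])
Rt=Rtool(TAMP[2]);g=tf(TAMP,[(-.0326,0,.0731)])[0]+.008*Rt[:,1]
delta(Rt,g+[0,0,.09]);delta(Rt,g)
im=cams.read_camera("side");cv2.imwrite("pics/s5.png",cv2.resize(im[130:280,200:400],(800,600),interpolation=3))
E
```

```text
[-0.31546023  0.46699911 -3.64233888] [ 0.4946942  -0.09066871  0.24666716]
shift mm [ 70.2  59.1 253.8] rotvec deg [-3.4 -3.8  0. ]
shift mm [128.1 128.  253.6] rotvec deg [-3.4 -3.8  0. ]
```

View pics/s5.png

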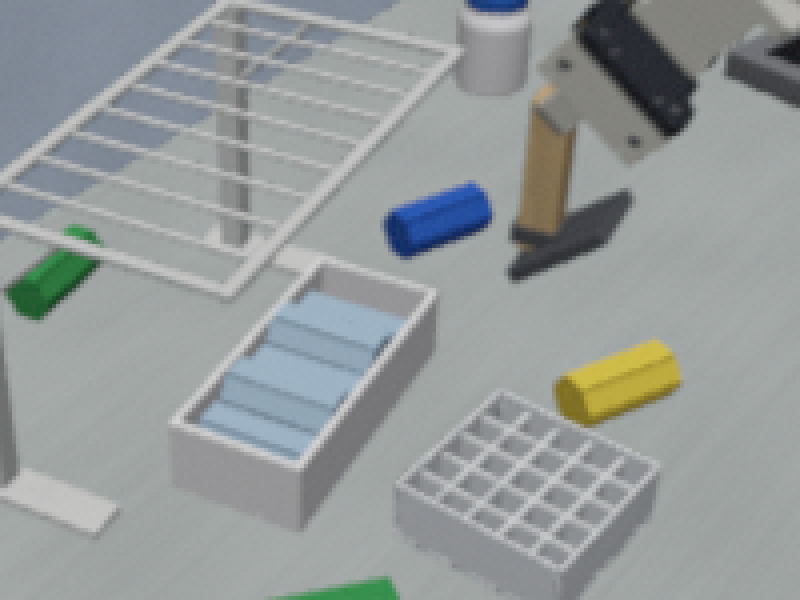

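>>> apply_moves(plan=[[0.014, 0.012, 0.051, -0.7, -0.8, 0, 1], [0.028, 0.024, 0.102, -1.4, -1.5, 0, 1], [0.042, 0.036, 0.152, -2, -2.3, 0, 1], [0.056, 0.047, 0.203, -2.7, -3, 0, 1], [0.07, 0.059, 0.254, -3.4, -3.8, 0, 1]])

```text
time: 6.12
tool_pos: [0.5263, -0.3457, 0.1554]
tool_rot: [-1.57, 0.698, -2.869]
contact_force: [0.8, -0.1, -3.8]
opening: 0.0235
```

>>> apply_moves(plan=[[0.006, 0.008, 0, 0, 0, 0, 1], [0.013, 0.0155, 0, 0, 0, 0, 1], [0.019, 0.023, 0, 0, 0, 0, 1], [0.026, 0.031, 0, 0, 0, 0, 1], [0.032, 0.038, 0, 0, 0, 0, 1]], squeeze=12)

```text
time: 6.75
tool_pos: [0.5266, -0.342, 0.1065]
tool_rot: [-1.57, 0.699, -2.867]
contact_force: [-0.3, -1.1, -3.8]
opening: 0.0238
```

>>> apply_moves(plan=[[0.006, 0.007, 0, 0, 0, 0, 1], [0.012, 0.014, 0, 0, 0, 0, 1], [0.017, 0.0205, 0, 0, 0, 0, 1], [0.021, 0.025, 0, 0, 0, 0, 1], [0.025, 0.03, 0, 0, 0, 0, 1]])

```text
time: 7.38
tool_pos: [0.5286, -0.3443, 0.0715]
tool_rot: [-1.564, 0.704, -2.865]
contact_force: [-3.2, 0.5, 15.8]
opening: 0.0238
```

```bash
python3 - <<'E'
from h import *
s=robot.observe();print(s["contact_force"],s["tool_pos"])
Rt=Rtool(TAMP[2]);g=tf(TAMP,[(-.0326,0,.0731)])[0]+.008*Rt[:,1]
delta(Rt,g)
im=cams.read_camera("side");cv2.imwrite("pics/s6.png",cv2.resize(im[120:240,290:450],(800,600),interpolation=3))
E
```

```text
[-3.23517153  0.51790008 15.78351513] [ 0.52859147 -0.3442608   0.07148731]
shift mm [ 5.   1.7 -1.7] rotvec deg [-0.2  0.2 -0.4]
```

View pics/s6.png

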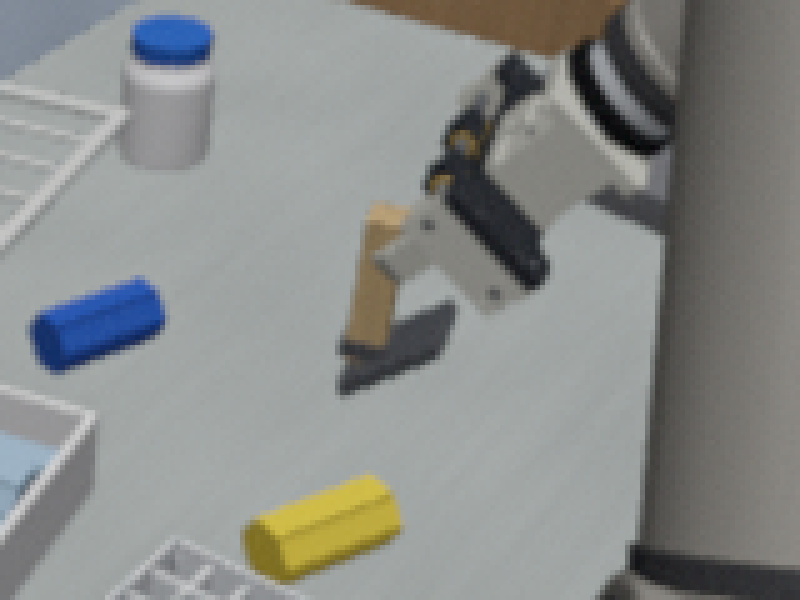

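The tamper stands on its front edge, still about 35° nose-down, with its weight behind that edge. If I ease the grip, it should swing back flat onto its foot.

>>> apply_moves(plan=[[-0.003, -0.0035, 0, 0, 0, 0, 1], [-0.003, -0.0035, 0, 0, 0, 0, 1], [-0.003, -0.0035, 0, 0, 0, 0, 1], [-0.003, -0.0035, 0, 0, 0, 0, 1], [-0.003, -0.0035, 0, 0, 0, 0, 1]], squeeze=3)

```text
time: 8.05
tool_pos: [0.5266, -0.3423, 0.0721]
tool_rot: [-1.571, 0.699, -2.868]
contact_force: [0.2, 0.2, -3.8]
opening: 0.0245
```

>>> apply_moves(plan=[[-0.003, -0.0035, 0, 0, 0, 0, 0.3], [-0.003, -0.0035, 0, 0, 0, 0, 0.0], [-0.003, -0.0035, 0, 0, 0, 0, -0.5], [-0.003, -0.0035, 0, 0, 0, 0, -1], [-0.003, -0.0035, 0, 0, 0, 0, -1]])

```text
time: 8.68
tool_pos: [0.5267, -0.3424, 0.077]
tool_rot: [-1.571, 0.699, -2.868]
contact_force: [0.4, 0.6, -0.6]
opening: 0.0677
```

>>> apply_moves(plan=[[0, -0.03, 0, 0, 0, 0, -1], [0, -0.07, 0, 0, 0, 0, -1], [0, -0.11, 0, 0, 0, 0, -1], [0, -0.125, 0, 0, 0, 0, -1], [0, -0.125, 0, 0, 0, 0, -1]])

```text
time: 9.3
tool_pos: [0.4492, -0.3646, 0.173]
tool_rot: [-1.569, 0.699, -2.868]
contact_force: [-0.2, 0.4, 0.4]
opening: 0.092
```

```bash
python3 - <<'E'
from h import *
cams.read_camera("wrist");s=robot.observe();T=toolT(s);np.save("w7T.npy",T)
w=cams.read_camera("wrist");cv2.imwrite("w7.png",w)
sd=cams.read_camera("side");cv2.imwrite("s7.png",sd);cv2.imwrite("t7.png",cams.read_camera("top"))
t=cv2.imread("t7.png")
o=np.hstack([cv2.resize(w[120:220,190:310],(480,400),interpolation=3),cv2.resize(sd[150:210,330:378],(320,400),interpolation=3)])
u=cv2.resize(t[200:250,340:400],(240,200),interpolation=3)
p=np.zeros((200,800,3),np.uint8);p[:,:240]=u
cv2.imwrite("pics/m7.png",cv2.convertScaleAbs(np.vstack([o,p]),alpha=1.5));print(s["tool_pos"],s["opening"])
E
```

```text
[ 0.44940235 -0.36388515  0.17216581] 0.09127644950251344
```

View pics/m7.png

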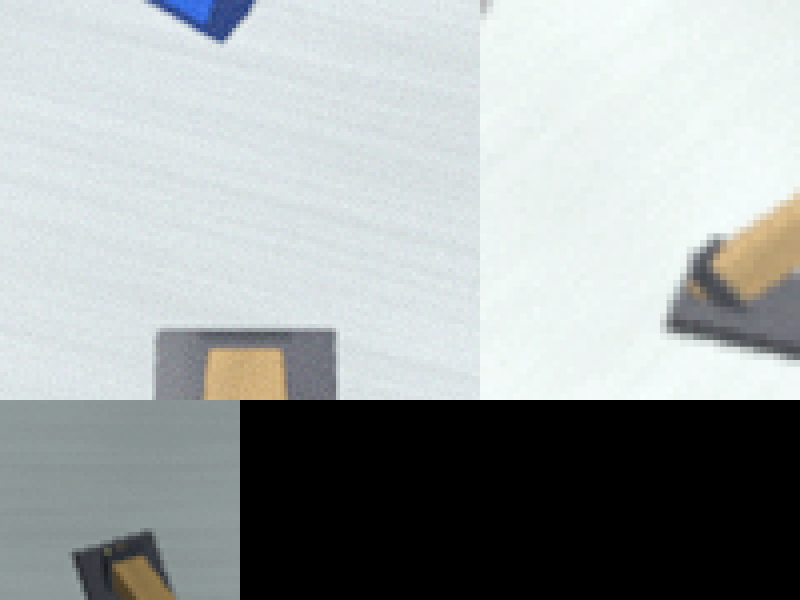

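The tamper stands flat again, a little further to -x. Its foot's front edge in the wrist view runs from (229,202) to (274,202). I'll refit its pose and regrasp 15 mm deeper at 60 N.

```bash
python3 - <<'E'
from h import *
T=np.load("w7T.npy");a,b=.035,.03
o=[("wrist",(a,b,.01),(228.8,202.5),T),("wrist",(a,-b,.01),(274.2,202.5),T),("top",(a,b,.01),(358.3,238)),("top",(a,-b,.01),(377.5,233)),("side",(a,b,.01),(358,197.7))]
p,r=fit(o,[.5,-.34,.27]);print(p,r)
p2,_=fit(o[2:],[.5,-.34,.27]);print(p2)
Rt=Rtool(p[2])
g=tf(p,[(-.0326+.015*s40,0,.0731-.015*c40)])[0]+.008*Rt[:,1]
print(g);delta(Rt,g-.12*Rt[:,1]);delta(Rt,g)
E
```

```text
[ 0.49261526 -0.35167673  0.27209031] [[-0.   0.7]
 [-0.4  0.7]
 [-0.2 -0.6]
 [ 0.1 -1.4]
 [-0.5 -1.2]]
[ 0.48920579 -0.35028397  0.24525776]
[ 0.4754548  -0.35646467  0.05548098]
shift mm [ 54.1 -14.    0.4] rotvec deg [ 0.2  0.  -0. ]
shift mm [ 54.2 106.    0.8] rotvec deg [ 0.2  0.  -0. ]
```

>>> apply_moves(plan=[[0.03, -0.01, 0, 0, 0, 0, -1], [0.053, -0.005, 0.001, 0, 0, 0, -1], [0.053, 0.04, 0.001, 0, 0, 0, -1], [0.053, 0.085, 0.001, 0, 0, 0, -1], [0.053, 0.106, 0.001, 0, 0, 0, -1]])

```text
time: 10.12
tool_pos: [0.4769, -0.3555, 0.0549]
tool_rot: [-1.576, 0.698, -2.87]
contact_force: [-0.2, 0.7, 0.7]
opening: 0.0921
```

>>> apply_moves(plan=[[0, 0, 0, 0, 0, 0, -1], [0, 0, 0, 0, 0, 0, 1], [0, 0, 0, 0, 0, 0, 1], [0, 0, 0, 0, 0, 0, 1], [0, 0, 0, 0, 0, 0, 1]], squeeze=60)

```text
time: 10.75
tool_pos: [0.4759, -0.358, 0.0579]
tool_rot: [-1.57, 0.699, -2.868]
contact_force: [-0.3, -0.2, -0.5]
opening: 0.0568
```

>>> apply_moves(plan=[[0, 0, 0, 0, 0, 0, 1], [0, 0, 0, 0, 0, 0, 1], [0, 0, 0, 0, 0, 0, 1], [0, 0, 0, 0, 0, 0, 1], [0, 0, 0, 0, 0, 0, 1]])

```text
time: 11.38
tool_pos: [0.4761, -0.3575, 0.0573]
tool_rot: [-1.571, 0.699, -2.868]
contact_force: [-0.4, 1.2, -0.7]
opening: 0.0236
```

```bash
cat >> h.py <<'E'
def footrow(w):  # dark foot front edge in the wrist picture, beside the handle
    g=cv2.cvtColor(w,cv2.COLOR_BGR2GRAY).astype(int)
    return [int(np.argmax(g[100:240,c]-g[102:242,c]))+101 for c in(222,226,230,266,270,274)], g[185:215:3,226].tolist()
E
python3 - <<'E'
from h import *
s=robot.observe();T=toolT(s);p=[.4926,-.3517,.272]
w=cams.read_camera("wrist");cv2.imwrite("w8.png",w);print(footrow(w),s["contact_force"])
print(proj("wrist",tf(p,[(.035,.03,.01),(.035,-.03,.01)]),T))
Rt=Rtool(p[2]);g=tf(p,[(-.0326+.015*s40,0,.0731-.015*c40)])[0]+.008*Rt[:,1];delta(Rt,g)
E
```

```text
([181, 181, 181, 180, 181, 181], [104, 97, 100, 97, 99, 95, 101, 98, 98, 95]) [-0.44739673  1.18547264 -0.7214672 ]
[[217.46880533 182.86699807]
 [283.10846133 182.87604336]]
shift mm [ 1.4  1.2 -1.1] rotvec deg [ 0.1  0.1 -0. ]
```

>>> apply_moves(plan=[[-0.004, -0.005, 0, 0, 0, 0, 1], [-0.01, -0.012, 0, 0, 0, 0, 1], [-0.016, -0.019, 0, 0, 0, 0, 1], [-0.022, -0.026, 0, 0, 0, 0, 1], [-0.026, -0.031, 0, 0, 0, 0, 1]])

```text
time: 12.05
tool_pos: [0.4761, -0.3577, 0.0988]
tool_rot: [-1.57, 0.699, -2.867]
contact_force: [1.2, -0.3, -3.4]
opening: 0.0235
```

```bash
cat >> h.py <<'E'
def tcpd(bx,by,z): # deep grip
    f=tf(TRAY,[(bx-.0326+.015*s40,by,z+.0731-.015*c40)])[0]; return f+.008*Rp[:,1]
E
python3 - <<'E'
from h import *
s=robot.observe();w=cams.read_camera("wrist");print(footrow(w)[0],s["contact_force"])
for b in((-.15,-.033,.12),(-.15,-.033,.075)):print(tcpd(*b));delta(Rp,tcpd(*b))
E
```

```text
[182, 181, 181, 180, 182, 182] [ 1.19482099 -0.31526974 -3.39423261]
[ 0.45005469 -0.09314713  0.17548098]
shift mm [ -84.7  -28.8 -262. ] rotvec deg [ 3.2  4.  -0.1]
[ 0.45005469 -0.09314713  0.13048098]
shift mm [ -55.7    5.6 -262. ] rotvec deg [ 3.2  4.  -0.1]
```

>>> apply_moves(plan=[[-0.012, -0.006, -0.018, 0.3, 0.4, 0, 1], [-0.03, -0.013, -0.046, 0.7, 0.9, 0, 1], [-0.048, -0.02, -0.078, 1, 1.4, 0, 1], [-0.062, -0.025, -0.11, 1.4, 1.8, 0, 1], [-0.072, -0.028, -0.14, 1.8, 2.2, 0, 1]])

```text
time: 12.72
tool_pos: [0.4738, -0.2116, 0.1662]
tool_rot: [-1.571, 0.699, -2.918]
contact_force: [-0.6, -0.7, -3.6]
opening: 0.0235
```

>>> apply_moves(plan=[[-0.004, 0, -0.03, 0.3, 0.4, 0, 1], [-0.008, 0, -0.06, 0.6, 0.8, 0, 1], [-0.011, 0, -0.088, 0.9, 1.2, 0, 1], [-0.013, 0, -0.11, 1.2, 1.5, 0, 1], [-0.013, 0, -0.122, 1.4, 1.8, 0, 1]])

```text
time: 13.35
tool_pos: [0.4562, -0.0903, 0.1742]
tool_rot: [-1.574, 0.699, -2.959]
contact_force: [-0.3, -0.6, -4.8]
opening: 0.0233
```

```bash
python3 - <<'E'
from h import *
cams.read_camera("wrist");s=robot.observe();w=cams.read_camera("wrist");cv2.imwrite("w9.png",w);print(footrow(w)[0],s["contact_force"],s["tool_pos"])
for b in((-.15,-.033,.12),(-.15,-.033,.078),(-.006,-.033,.073)):delta(Rp,tcpd(*b))
g=cv2.cvtColor(w,6);print([ (r,g[r,205:295:2].tolist()) for r in(188,)])
E
```

```text
[105, 105, 161, 161, 161, 161] [-1.43552929  2.88748879 -5.15511302] [ 0.45570367 -0.0892458   0.17387912]
shift mm [ 4.1 -5.3  1.6] rotvec deg [ 0.2 -0.  -0. ]
shift mm [31.1 26.8  1.7] rotvec deg [ 0.2 -0.  -0. ]
shift mm [-76.  123.3   1.9] rotvec deg [ 0.2 -0.  -0. ]
[(188, [163, 163, 160, 162, 162, 162, 149, 95, 101, 100, 99, 103, 98, 96, 95, 88, 115, 139, 134, 133, 130, 128, 130, 131, 131, 132, 135, 137, 134, 128, 82, 88, 90, 89, 86, 88, 87, 86, 90, 128, 164, 161, 161, 164, 163])]
```

```bash
python3 - <<'E'
from h import *
for n in("w8","w9"):
    g=cv2.cvtColor(cv2.imread(n+".png"),6).astype(int)
    print(n,[(c,g[160:196:2,c].tolist()) for c in(228,272)])
E
```

```text
w8 [(228, [157, 163, 166, 160, 162, 162, 159, 161, 160, 159, 160, 104, 95, 98, 95, 97, 95, 97]), (272, [161, 162, 164, 162, 161, 164, 158, 163, 162, 163, 165, 77, 84, 85, 86, 85, 85, 86])]
w9 [(228, [211, 122, 127, 124, 125, 127, 128, 124, 127, 130, 132, 128, 99, 98, 96, 97, 97, 99]), (272, [204, 118, 122, 125, 122, 121, 124, 123, 123, 120, 129, 106, 93, 88, 88, 86, 85, 87])]
```

>>> apply_moves(plan=[[0.012, 0.01, 0.001, 0, 0, 0, 1], [0.029, 0.026, 0.002, 0, 0, 0, 1], [0.018, 0.039, 0.002, 0, 0, 0, 1], [0.0, 0.055, 0.002, 0, 0, 0, 1], [-0.018, 0.071, 0.002, 0, 0, 0, 1]])

```text
time: 14.08
tool_pos: [0.5167, -0.0839, 0.1311]
tool_rot: [-1.573, 0.699, -2.961]
contact_force: [-0.6, 0.0, -3.5]
opening: 0.0236
```

>>> apply_moves(plan=[[-0.012, 0.011, 0, 0, 0, 0, 1], [-0.024, 0.022, 0, 0, 0, 0, 1], [-0.036, 0.033, 0, 0, 0, 0, 1], [-0.048, 0.043, 0, 0, 0, 0, 1], [-0.057, 0.052, 0, 0, 0, 0, 1]])

```text
time: 14.7
tool_pos: [0.592, -0.0685, 0.128]
tool_rot: [-1.574, 0.699, -2.959]
contact_force: [-0.0, 0.3, -3.6]
opening: 0.0234
```

```bash
python3 - <<'E'
from h import *
s=robot.observe();w=cams.read_camera("wrist");cv2.imwrite("w10.png",w);cv2.imwrite("s10.png",cams.read_camera("side"));print(s["contact_force"],s["tool_pos"])
delta(Rp,tcpd(-.007,-.033,.073))
g=cv2.cvtColor(w,6).astype(int)
print([(c,g[150:200:2,c].tolist()) for c in(228,272)])
E
```

```text
[-0.02921503  0.2745752  -3.55617382] [ 0.59195912 -0.06852223  0.12797063]
shift mm [ 0.6 -1.1 -1.7] rotvec deg [ 0.1 -0.  -0. ]
[(228, [177, 166, 145, 123, 144, 164, 170, 166, 170, 166, 164, 187, 205, 184, 126, 128, 110, 103, 100, 100, 97, 101, 101, 100, 102]), (272, [176, 163, 140, 121, 148, 167, 167, 167, 166, 168, 166, 194, 209, 178, 118, 122, 98, 88, 87, 91, 90, 86, 86, 85, 89])]
```

It's in position over brick 1 with no contact, and the foot is level. I'll press down in steps.

>>> apply_moves(plan=[[0.0026, 0.003, 0, 0, 0, 0, 1], [0.0051, 0.0061, 0, 0, 0, 0, 1], [0.0077, 0.0092, 0, 0, 0, 0, 1], [0.0103, 0.0123, 0, 0, 0, 0, 1], [0.0128, 0.0153, 0, 0, 0, 0, 1]])

```text
time: 15.42
tool_pos: [0.5939, -0.0687, 0.1121]
tool_rot: [-1.572, 0.707, -2.958]
contact_force: [-8.5, 2.9, 32.2]
opening: 0.0237
```

>>> apply_moves(plan=[[0.0013, 0.0015, 0, 0, 0, 0, 1], [0.0026, 0.003, 0, 0, 0, 0, 1], [0.0038, 0.0046, 0, 0, 0, 0, 1], [0.0051, 0.0061, 0, 0, 0, 0, 1], [0.0051, 0.0061, 0, 0, 0, 0, 1]])

```text
time: 16.05
tool_pos: [0.5984, -0.0683, 0.1105]
tool_rot: [-1.569, 0.72, -2.954]
contact_force: [-5.0, 6.4, 44.4]
opening: 0.0237
```

The 44 N reading with the foot at about 55 mm suggests its rear edge is sitting on the front rim, since I left only 1 mm there. I'll lift, shift +7 mm in x, and check the foot's tilt.

>>> apply_moves(plan=[[-0.006, -0.007, 0, 0, 0, 0, 1], [-0.0116, -0.0138, 0, 0, 0, 0, 1], [-0.0128, -0.015, 0, 0, 0, 0, 1], [-0.017, -0.012, 0, 0, 0, 0, 1], [-0.0185, -0.0105, 0, 0, 0, 0, 1]])

```text
time: 16.68
tool_pos: [0.5988, -0.067, 0.1197]
tool_rot: [-1.574, 0.698, -2.96]
contact_force: [-0.3, -0.8, -3.9]
opening: 0.0236
```

```bash
python3 - <<'E'
from h import *
s=robot.observe();w=cams.read_camera("wrist");cv2.imwrite("w11.png",w);cv2.imwrite("s11.png",cams.read_camera("side"));print(s["contact_force"],s["tool_pos"])
delta(Rp,tcpd(0,-.033,.063))
g=cv2.cvtColor(w,6).astype(int)
print([(c,g[150:200:2,c].tolist()) for c in(228,272)])
E
```

```text
[-0.34356448 -0.75552221 -3.90432435] [ 0.59879793 -0.06704465  0.11971901]
shift mm [ 1.5  0.3 -1.5] rotvec deg [ 0.1 -0.1 -0. ]
[(228, [188, 192, 184, 173, 157, 139, 118, 151, 167, 168, 166, 166, 177, 205, 207, 127, 129, 128, 126, 127, 119, 103, 104, 101, 101]), (272, [193, 190, 183, 169, 155, 135, 107, 153, 165, 162, 162, 166, 183, 208, 202, 118, 122, 121, 122, 123, 109, 86, 90, 86, 90])]
```

```bash
python3 - <<'E'
from h import *
s=robot.observe();T=toolT(s)
T9=T.copy();T9[:3,:3]=R.from_euler('xyz',[-1.574,.699,-2.959]).as_matrix();T9[:3,3]=[.4557,-.0892,.1739]
print("w9 rim outer/inner",proj("wrist",tf(TRAY,[(-.048,-.03,.055),(-.043,-.03,.055)]),T9))
g=cv2.cvtColor(cv2.imread("w9.png"),6).astype(int);print(g[146:168,300],g[146:168,200])
# foot from grip model, tool frame
d=Rp.T@(R.from_euler('z',TRAY[2]).as_matrix()@np.array([.0326-.015*s40+.035,.03,.01-.0731+.015*c40]))
P=T9[:3,3]+T9[:3,:3]@(d-[0,.008,0]);print("foot front corner",proj("wrist",[P],T9))
print("w11 rim far",proj("wrist",tf(TRAY,[(.043,-.03,.055),(.048,-.03,.055),(-.043,-.03,.055)]),T))
E
```

```text
w9 rim outer/inner [[251.54818325 164.76604796]
 [251.54312391 161.3027561 ]]
[118 120 121 119 124 133 136 145 144 146 150 185 208 212 204 170 120 122
 127 125 124 122] [183 184 185 185 183 183 183 186 189 161  96 134 190 212 212 181 121 126
 126 128 127 127]
foot front corner [[218.51840498 181.57050082]]
w11 rim far [[247.13904476 183.96087351]
 [247.16557019 179.43601888]
 [246.60720192 274.68557504]]
```

The wrist view shows the tray about 5 mm further +x than the model (rim at row 161.3 against a predicted 164.8). I'll shift +5 mm in x, correct the 5° nose-down tilt, and press again.

>>> apply_moves(plan=[[-0.0038, 0.0032, -0.001, 0, 0, 2.5, 1], [-0.0038, 0.0032, -0.001, 0, 0, 5, 1], [-0.0019, 0.0055, -0.001, 0, 0, 5, 1], [0, 0.0078, -0.001, 0, 0, 5, 1], [0.0013, 0.0093, -0.001, 0, 0, 5, 1]])

```text
time: 17.4
tool_pos: [0.6035, -0.0653, 0.1121]
tool_rot: [-1.573, 0.786, -2.959]
contact_force: [-0.7, 0.8, -4.0]
opening: 0.0235
```

```bash
python3 - <<'E'
from h import *
s=robot.observe();T=toolT(s);w=cams.read_camera("wrist");cv2.imwrite("w12.png",w);cv2.imwrite("s12.png",cams.read_camera("side"));print(s["contact_force"],s["tool_pos"])
g=cv2.cvtColor(w,6).astype(int)
print([(c,g[150:204:2,c].tolist()) for c in(228,272)]);print(T[:3,:3].T@[0,0,-1])
E
```

```text
[-0.68139016  0.75472241 -4.04078058] [ 0.60348308 -0.06525836  0.11212785]
[(228, [165, 163, 164, 161, 164, 165, 165, 164, 165, 167, 165, 165, 165, 167, 165, 163, 171, 204, 206, 126, 118, 102, 102, 103, 103, 101, 99]), (272, [165, 163, 164, 163, 160, 162, 167, 163, 164, 161, 163, 167, 164, 164, 163, 163, 177, 207, 208, 120, 109, 89, 91, 86, 85, 85, 83])]
[0.70728358 0.70692752 0.00184819]
```

>>> apply_moves(plan=[[0.0014, 0.0014, 0, 0, 0, 0, 1], [0.0028, 0.0028, 0, 0, 0, 0, 1], [0.0042, 0.0042, 0, 0, 0, 0, 1], [0.0057, 0.0057, 0, 0, 0, 0, 1], [0.0057, 0.0057, 0, 0, 0, 0, 1]])

```text
time: 18.12
tool_pos: [0.6033, -0.0652, 0.104]
tool_rot: [-1.574, 0.786, -2.96]
contact_force: [-0.2, -0.9, -3.0]
opening: 0.0237
```

>>> apply_moves(plan=[[0.0011, 0.0011, 0, 0, 0, 0, 1], [0.0021, 0.0021, 0, 0, 0, 0, 1], [0.0032, 0.0032, 0, 0, 0, 0, 1], [0.0042, 0.0042, 0, 0, 0, 0, 1], [0.0042, 0.0042, 0, 0, 0, 0, 1]])

```text
time: 18.75
tool_pos: [0.6046, -0.0654, 0.1004]
tool_rot: [-1.572, 0.791, -2.958]
contact_force: [-4.4, -1.5, 7.8]
opening: 0.0235
```

>>> apply_moves(plan=[[0.0008, 0.0008, 0, 0, 0, 0, 1], [0.0016, 0.0016, 0, 0, 0, 0, 1], [0.0024, 0.0024, 0, 0, 0, 0, 1], [0.0028, 0.0028, 0, 0, 0, 0, 1], [0.0028, 0.0028, 0, 0, 0, 0, 1]])

```text
time: 19.38
tool_pos: [0.6066, -0.0655, 0.1004]
tool_rot: [-1.57, 0.799, -2.956]
contact_force: [-15.2, 0.8, 32.1]
opening: 0.0231
```

```bash
python3 - <<'E'
from h import *
s=robot.observe();w=cams.read_camera("wrist");sd=cams.read_camera("side");print(s["contact_force"],s["tool_pos"])
o=cv2.resize(sd[175:250,235:335],(800,600),interpolation=3)[:430]
u=cv2.resize(w[110:220,130:390],(402,170),interpolation=3)
t=cams.read_camera("top");v=cv2.resize(t[180:232,213:307],(307,170),interpolation=3)
p=np.zeros((170,800,3),np.uint8);p[:,:402]=u;p[:,450:757]=v
cv2.imwrite("pics/m12.png",cv2.convertScaleAbs(np.vstack([o,p]),alpha=1.3))
E
```

```text
[-15.16454621   0.77104215  32.12453458] [ 0.60661034 -0.06548391  0.10041478]
```

View pics/m12.png

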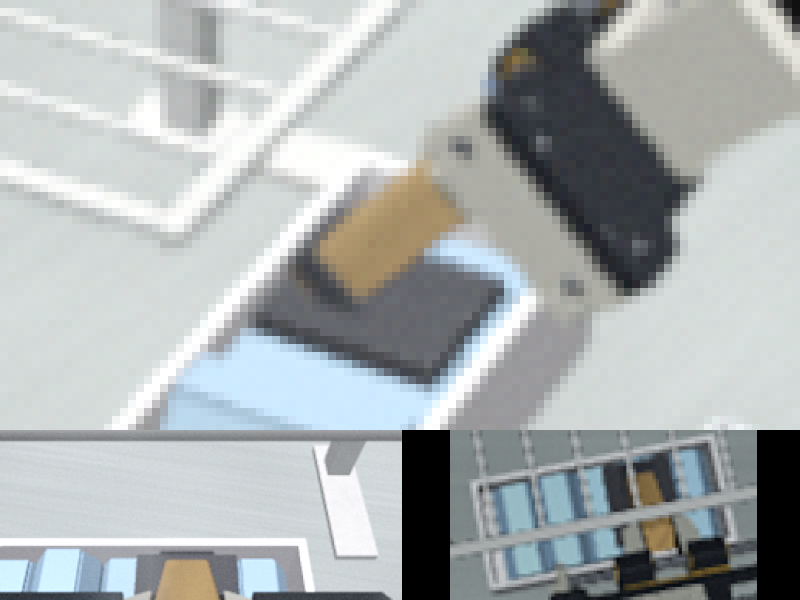

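The foot lies flat inside the tray on brick 1 at level height (foot underside about 44 mm, stiff at 32 N). Brick 3 is still raised, about 72 mm to +y. I'll lift and move over it.

>>> apply_moves(plan=[[-0.0106, -0.0106, 0, 0, 0, 0, 1], [-0.0197, -0.0237, 0, 0, 0, 0, 1], [-0.0197, -0.0237, -0.022, 0, 0, 0, 1], [-0.0197, -0.0237, -0.05, 0, 0, 0, 1], [-0.0197, -0.0237, -0.072, 0, 0, 0, 1]])

```text
time: 20.15
tool_pos: [0.5866, 0.0058, 0.1246]
tool_rot: [-1.574, 0.785, -2.96]
contact_force: [0.9, 0.2, -3.2]
opening: 0.0239
```

```bash
python3 - <<'E'
from h import *
cams.read_camera("wrist");s=robot.observe();T=toolT(s);w=cams.read_camera("wrist");cv2.imwrite("w13.png",w);print(s["contact_force"],s["tool_pos"])
g=cv2.cvtColor(w,6).astype(int)
print([(c,g[150:214:2,c].tolist()) for c in(228,272)]);print(totray(s["tool_pos"]),T[:3,:3].T@[0,0,-1])
E
```

```text
[-1.17498224  4.42629405 -3.89449902] [0.58558792 0.00819616 0.12428696]
[(228, [119, 103, 159, 160, 159, 164, 159, 164, 160, 160, 160, 161, 158, 162, 159, 160, 159, 161, 191, 201, 156, 96, 97, 97, 101, 98, 98, 97, 96, 95, 94, 97]), (272, [120, 98, 167, 163, 161, 161, 164, 160, 165, 162, 164, 161, 163, 162, 168, 164, 162, 158, 197, 208, 155, 85, 86, 86, 87, 83, 80, 84, 81, 84, 83, 82])]
[-0.01602838  0.04183495] [0.70632606 0.70787749 0.00360026]
```

>>> apply_moves(plan=[[0.0009, 0.0037, 0, 0, 0, 0, 1], [0.0031, 0.0059, 0, 0, 0, 0, 1], [0.0053, 0.0081, 0, 0, 0, 0, 1], [0.0076, 0.0104, 0, 0, 0, 0, 1], [0.0099, 0.0127, 0, 0, 0, 0, 1]])

```text
time: 20.88
tool_pos: [0.5895, 0.0053, 0.1092]
tool_rot: [-1.574, 0.787, -2.96]
contact_force: [-0.3, 0.4, -1.5]
opening: 0.0236
```

>>> apply_moves(plan=[[0.0014, 0.0014, 0, 0, 0, 0, 1], [0.0028, 0.0028, 0, 0, 0, 0, 1], [0.0042, 0.0042, 0, 0, 0, 0, 1], [0.0057, 0.0057, 0, 0, 0, 0, 1], [0.0057, 0.0057, 0, 0, 0, 0, 1]])

```text
time: 21.5
tool_pos: [0.5894, 0.0054, 0.1012]
tool_rot: [-1.574, 0.786, -2.96]
contact_force: [-0.0, -0.1, -2.3]
opening: 0.0236
```

>>> apply_moves(plan=[[0.0011, 0.0011, 0, 0, 0, 0, 1], [0.0021, 0.0021, 0, 0, 0, 0, 1], [0.0032, 0.0032, 0, 0, 0, 0, 1], [0.0042, 0.0042, 0, 0, 0, 0, 1], [0.0042, 0.0042, 0, 0, 0, 0, 1]])

```text
time: 22.12
tool_pos: [0.5925, 0.0057, 0.1004]
tool_rot: [-1.571, 0.798, -2.957]
contact_force: [-10.8, 0.1, 25.1]
opening: 0.0232
```

```bash
python3 - <<'E'
from h import *
s=robot.observe();print(s["contact_force"],s["tool_pos"])
cv2.imwrite("t14.png",cams.read_camera("top"));cv2.imwrite("w14.png",cams.read_camera("wrist"))
E
```

```text
[-10.79643807   0.11578426  25.14629965] [0.59250687 0.00566149 0.10035546]
```

>>> apply_moves(plan=[[-0.0085, -0.0085, 0, 0, 0, 0, 1], [-0.0155, -0.0155, 0, 0, 0, 0, 1], [-0.0155, -0.0155, 0.022, 0, 0, 0, 1], [-0.0155, -0.0155, 0.05, 0, 0, 0, 1], [-0.0155, -0.0155, 0.076, 0, 0, 0, 1]])

```text
time: 22.85
tool_pos: [0.6031, -0.07, 0.1166]
tool_rot: [-1.574, 0.785, -2.959]
contact_force: [0.2, -0.1, -4.2]
opening: 0.0235
```

>>> apply_moves(plan=[[0, 0, 0, 0, 0, 0, 1], [0.0023, 0.0023, 0, 0, 0, 0, 1], [0.0046, 0.0046, 0, 0, 0, 0, 1], [0.0069, 0.0069, 0, 0, 0, 0, 1], [0.0092, 0.0092, 0, 0, 0, 0, 1]])

```text
time: 23.48
tool_pos: [0.6031, -0.0688, 0.1035]
tool_rot: [-1.574, 0.786, -2.959]
contact_force: [-0.0, -0.9, -3.5]
opening: 0.0231
```

>>> apply_moves(plan=[[0.0011, 0.0011, 0, 0, 0, 0, 1], [0.0021, 0.0021, 0, 0, 0, 0, 1], [0.0032, 0.0032, 0, 0, 0, 0, 1], [0.0042, 0.0042, 0, 0, 0, 0, 1], [0.0053, 0.0053, 0, 0, 0, 0, 1]])

```text
time: 24.1
tool_pos: [0.6054, -0.0695, 0.1003]
tool_rot: [-1.572, 0.794, -2.958]
contact_force: [-12.7, -0.5, 26.0]
opening: 0.0234
```

>>> apply_moves(plan=[[-0.0085, -0.0085, 0, 0, 0, 0, 1], [-0.0155, -0.0155, 0, 0, 0, 0, 1], [-0.0155, -0.0155, -0.022, 0, 0, 0, 1], [-0.0155, -0.0155, -0.05, 0, 0, 0, 1], [-0.0155, -0.0155, -0.076, 0, 0, 0, 1]])

```text
time: 24.72
tool_pos: [0.5888, 0.0059, 0.1182]
tool_rot: [-1.574, 0.785, -2.96]
contact_force: [0.8, 0.6, -3.3]
opening: 0.0235
```

>>> apply_moves(plan=[[0, 0, 0, 0, 0, 0, 1], [0.0023, 0.0023, 0, 0, 0, 0, 1], [0.0046, 0.0046, 0, 0, 0, 0, 1], [0.0069, 0.0069, 0, 0, 0, 0, 1], [0.0092, 0.0092, 0, 0, 0, 0, 1]])

```text
time: 25.35
tool_pos: [0.5893, 0.0049, 0.105]
tool_rot: [-1.574, 0.786, -2.961]
contact_force: [-0.3, 0.2, -3.6]
opening: 0.0233
```

>>> apply_moves(plan=[[0.0011, 0.0011, 0, 0, 0, 0, 1], [0.0021, 0.0021, 0, 0, 0, 0, 1], [0.0032, 0.0032, 0, 0, 0, 0, 1], [0.0042, 0.0042, 0, 0, 0, 0, 1], [0.0053, 0.0053, 0, 0, 0, 0, 1]])

```text
time: 25.98
tool_pos: [0.5908, 0.0056, 0.1004]
tool_rot: [-1.573, 0.792, -2.958]
contact_force: [-9.1, 0.1, 17.3]
opening: 0.0237
```

>>> apply_moves(plan=[[-0.0085, -0.0085, 0, 0, 0, 0, 1], [-0.0155, -0.0165, 0, 0, 0, 0, 1], [-0.0155, -0.04, 0, 0, 0, 0, 1], [-0.0155, -0.075, 0, 0, 0, 0, 1], [-0.0155, -0.11, 0, 0, 0, 0, 1]])

```text
time: 26.6
tool_pos: [0.5225, -0.0067, 0.1868]
tool_rot: [-1.575, 0.785, -2.96]
contact_force: [0.1, -0.4, -3.7]
opening: 0.0235
```

```bash
python3 - <<'E'
from h import *
s=robot.observe();print(s["contact_force"],s["tool_pos"]);p=[.4926,-.3517,.272]
t=cams.read_camera("top");cv2.imwrite("t15.png",t);w=cams.read_camera("wrist");cv2.imwrite("w15.png",w);cv2.imwrite("s15.png",cams.read_camera("side"));np.save("w15T.npy",toolT(s))
Rt=Rtool(p[2],np.radians(45.2));Rn=Rtool(p[2]);g=tf(p,[(-.0326+.015*s40,0,.0731-.015*c40)])[0]+.008*Rn[:,1]
delta(Rt,g+[0,0,.07]);delta(Rt,g)
# brick silhouette profile along the row in wrist view
T=toolT(s)
for f in (0.005,): 
  for z in(.043,.061): print(z,proj("wrist",tf(TRAY+[.005,.001,0],[(-.0,y,z) for y in np.arange(-.1,.101,.02)]),T).round().tolist())
E
```

```text
[ 0.13934288 -0.41620815 -3.6658189 ] [ 0.5224686  -0.00667351  0.18678532]
shift mm [122.4 -34.8 334.6] rotvec deg [-3.6 -3.6  0. ]
shift mm [172.1  14.6 334.7] rotvec deg [-3.6 -3.6  0. ]
0.043 [[360.0, 204.0], [344.0, 204.0], [329.0, 204.0], [313.0, 204.0], [298.0, 204.0], [282.0, 204.0], [266.0, 204.0], [251.0, 204.0], [235.0, 204.0], [220.0, 204.0], [204.0, 204.0]]
0.061 [[365.0, 197.0], [349.0, 197.0], [332.0, 198.0], [316.0, 198.0], [300.0, 198.0], [283.0, 198.0], [267.0, 198.0], [251.0, 198.0], [234.0, 198.0], [218.0, 198.0], [202.0, 198.0]]
```

>>> apply_moves(plan=[[0.005, -0.02, 0.03, -0.4, -0.4, 0, 1], [0.02, -0.035, 0.075, -0.8, -0.8, 0, 1], [0.035, -0.04, 0.122, -1.3, -1.3, 0, 1], [0.05, -0.04, 0.17, -1.8, -1.8, 0, 1], [0.067, -0.04, 0.215, -2.3, -2.3, 0, 1]])

```text
time: 27.38
tool_pos: [0.4889, -0.2344, 0.1663]
tool_rot: [-1.573, 0.787, -2.903]
contact_force: [1.2, -0.2, -3.3]
opening: 0.024
```

```bash
python3 - <<'E'
from h import *
s=robot.observe();p=[.4926,-.3517,.272]
Rt=Rtool(p[2],np.radians(45.2));Rn=Rtool(p[2]);g=tf(p,[(-.0326+.015*s40,0,.0731-.015*c40)])[0]+.008*Rn[:,1]
delta(Rt,g+[0,0,.03]);delta(Rt,g)
w=cv2.imread("w15.png").astype(int);d=w[:,:,0]-w[:,:,2]
for c in range(204,364,6): 
    r=np.where(d[150:235,c]>25)[0]; print(c,(150+r.min(),150+r.max(),len(r)) if len(r) else None,end=' ')
E
```

```text
shift mm [ 86.9  27.  115.5] rotvec deg [-1.2 -1.3  0.1]
shift mm [108.1  48.1 115.6] rotvec deg [-1.2 -1.3  0.1]
204 (np.int64(202), np.int64(214), 13) 210 (np.int64(180), np.int64(218), 39) 216 (np.int64(178), np.int64(216), 39) 222 (np.int64(178), np.int64(190), 13) 228 (np.int64(180), np.int64(189), 10) 234 (np.int64(184), np.int64(187), 4) 240 (np.int64(180), np.int64(188), 9) 246 (np.int64(178), np.int64(188), 11) 252 (np.int64(178), np.int64(188), 11) 258 (np.int64(181), np.int64(187), 7) 264 (np.int64(182), np.int64(188), 7) 270 (np.int64(177), np.int64(190), 14) 276 (np.int64(176), np.int64(190), 15) 282 (np.int64(176), np.int64(190), 15) 288 (np.int64(179), np.int64(217), 39) 294 (np.int64(180), np.int64(214), 35) 300 (np.int64(176), np.int64(214), 39) 306 (np.int64(176), np.int64(214), 39) 312 (np.int64(176), np.int64(214), 39) 318 (np.int64(181), np.int64(214), 34) 324 (np.int64(181), np.int64(214), 34) 330 (np.int64(177), np.int64(214), 38) 336 (np.int64(177), np.int64(214), 38) 342 (np.int64(177), np.int64(214), 38) 348 (np.int64(186), np.int64(214), 29) 354 None 360 None
```

All five brick tops show their far edge at rows 176–178 with even 30 px spacing, so they are level. Next I'll set the tamper down.

>>> apply_moves(plan=[[0.025, 0.007, 0.035, -0.4, -0.4, 0, 1], [0.05, 0.015, 0.07, -0.8, -0.8, 0, 1], [0.072, 0.022, 0.1, -1.2, -1.2, 0, 1], [0.087, 0.027, 0.115, -1.2, -1.3, 0, 1], [0.087, 0.027, 0.115, -1.2, -1.3, 0, 1]])

```text
time: 28.0
tool_pos: [0.4748, -0.3545, 0.0842]
tool_rot: [-1.575, 0.786, -2.874]
contact_force: [0.0, 0.9, -3.3]
opening: 0.0237
```

>>> apply_moves(plan=[[0.004, 0.004, 0, 0, 0, 0, 1], [0.009, 0.009, 0, 0, 0, 0, 1], [0.0135, 0.0135, 0, 0, 0, 0, 1], [0.017, 0.017, 0, 0, 0, 0, 1], [0.0195, 0.0195, 0, 0, 0, 0, 1]])

```text
time: 28.62
tool_pos: [0.4748, -0.3536, 0.0584]
tool_rot: [-1.572, 0.786, -2.871]
contact_force: [0.7, -0.0, -4.3]
opening: 0.0238
```

>>> apply_moves(plan=[[0.0008, 0.0008, 0, 0, 0, 0, 1], [0.0016, 0.0016, 0, 0, 0, 0, 1], [0.0024, 0.0024, 0, 0, 0, 0, 1], [0.003, 0.003, 0, 0, 0, 0, 1], [0.003, 0.003, 0, 0, 0, 0, 1]])

```text
time: 29.25
tool_pos: [0.4754, -0.3539, 0.0574]
tool_rot: [-1.569, 0.791, -2.868]
contact_force: [-10.8, 3.3, 18.0]
opening: 0.0234
```

>>> apply_moves(plan=[[-0.0014, -0.0014, 0, 0, 0, 0, 1], [-0.0014, -0.0014, 0, 0, 0, 0, 0], [-0.0014, -0.0014, 0, 0, 0, 0, -1], [-0.0014, -0.0014, 0, 0, 0, 0, -1], [-0.0014, -0.0014, 0, 0, 0, 0, -1]], squeeze=5)

```text
time: 29.88
tool_pos: [0.4748, -0.3537, 0.0562]
tool_rot: [-1.572, 0.786, -2.871]
contact_force: [-0.3, -0.6, 0.4]
opening: 0.0596
```

>>> apply_moves(plan=[[0, 0, 0, 0, 0, 0, -1], [0, -0.03, 0, 0, 0, 0, -1], [0, -0.075, 0, 0, 0, 0, -1], [0, -0.12, 0, 0, 0, 0, -1], [0, -0.15, 0, 0, 0, 0, -1]])

```text
time: 30.5
tool_pos: [0.3714, -0.3831, 0.1637]
tool_rot: [-1.57, 0.786, -2.87]
contact_force: [-0.2, -0.5, 0.9]
opening: 0.0922
```

>>> apply_moves(plan=[[0, 0, 0, 0, 0, 0, -1], [0, 0, 0, 0, 0, 0, -1], [0, 0, 0, 0, 0, 0, -1], [0, 0, 0, 0, 0, 0, -1], [0, 0, 0, 0, 0, 0, -1]])

```text
time: 31.12
tool_pos: [0.3728, -0.382, 0.162]
tool_rot: [-1.573, 0.786, -2.871]
contact_force: [0.0, -0.3, -0.8]
opening: 0.092
```

```bash
python3 - <<'E'
from h import *
s=robot.observe();T=toolT(s);print(s["contact_force"],s["tool_pos"],s["opening"],s["time"])
w=cams.read_camera("wrist");g=cv2.cvtColor(w,6)
t=cams.read_camera("top");cv2.imwrite("t16.png",t);cv2.imwrite("w16.png",w)
m=(g<115).astype(np.uint8);m[210:]=0
n,l,st,ce=cv2.connectedComponentsWithStats(m);print([(r.tolist(),c.round(1).tolist()) for r,c in zip(st,ce) if 200<r[4]<20000])
p=[.4926,-.3517,.272]
print(proj("wrist",tf(p,[(.035,.03,.01),(.035,-.03,.01),(-.0455,0,.0884)]),T))
# standing check in top view, compared with the earlier standing picture
for n in("t7.png","t16.png"):
    g=cv2.cvtColor(cv2.imread(n),6)[225:262,345:400];print(n,(g<62).sum(),np.argwhere(g<62).mean(0) if (g<62).any() else None)
w=t.astype(int);d=w[:,:,0]-w[:,:,2]
E
```

```text
[ 0.04481329 -0.3433391  -0.76074263] [ 0.37283747 -0.38195589  0.16196354] 0.09198061326874475 31.125
[([17, 0, 35, 35, 537], [35.5, 16.3]), ([129, 0, 44, 20, 777], [151.5, 8.7]), ([187, 0, 17, 43, 480], [195.7, 19.9]), ([476, 0, 36, 46, 586], [502.1, 23.7]), ([386, 11, 45, 33, 1133], [407.8, 27.3]), ([6, 43, 143, 39, 2280], [74.6, 59.7]), ([366, 43, 54, 47, 1373], [388.1, 68.8]), ([2, 49, 160, 63, 3965], [91.7, 91.4]), ([207, 63, 51, 43, 1240], [231.8, 83.7]), ([13, 114, 58, 23, 541], [41.1, 124.7]), ([0, 125, 90, 85, 2405], [50.5, 171.5]), ([105, 148, 44, 52, 542], [133.6, 181.8]), ([475, 157, 37, 53, 1719], [494.4, 185.2]), ([230, 161, 45, 48, 1462], [251.5, 188.3])]
[[232.68642006 162.36035753]
 [274.32080456 162.27885461]
 [254.32762461 180.73075255]]
t7.png 369 [21.89701897 24.25745257]
t16.png 367 [22.59400545 23.49046322]
```

```bash
python3 - <<'E'
from h import *
a=cv2.imread("pics/top0.png");b=cv2.imread("t16.png")
for n,(r0,r1,c0,c1) in dict(carton=(195,255,90,155),grid=(240,295,232,288)).items():
    print(n,cv2.phaseCorrelate(*[cv2.cvtColor(i,6)[r0:r1,c0:c1].astype(np.float32) for i in(a,b)]))
# brick tops along row in top view, mid-front line (z=.043, tray x=-.03), tray y profile
y=np.arange(-.1,.1,.004);P=proj("top",tf(TRAY+[.002,0,0],[(-.034,v,.043) for v in y])).astype(np.float32)
g=cv2.remap(cv2.cvtColor(b,6),P[:,0],P[:,1],1)
print([(round(v,3),int(x)) for v,x in zip(y,g[:,0])])
print(robot.hand_in())
E
```

```text
carton ((-0.0009463268335849762, 0.021036405963194227), 0.9914001747413917)
grid ((0.0040758126414885965, -0.0059816549662308205), 1.0044593720965915)
[(np.float64(-0.1), 60), (np.float64(-0.096), 65), (np.float64(-0.092), 70), (np.float64(-0.088), 108), (np.float64(-0.084), 128), (np.float64(-0.08), 126), (np.float64(-0.076), 127), (np.float64(-0.072), 128), (np.float64(-0.068), 112), (np.float64(-0.064), 87), (np.float64(-0.06), 87), (np.float64(-0.056), 75), (np.float64(-0.052), 71), (np.float64(-0.048), 101), (np.float64(-0.044), 120), (np.float64(-0.04), 128), (np.float64(-0.036), 122), (np.float64(-0.032), 119), (np.float64(-0.028), 108), (np.float64(-0.024), 88), (np.float64(-0.02), 83), (np.float64(-0.016), 74), (np.float64(-0.012), 73), (np.float64(-0.008), 109), (np.float64(-0.004), 123), (np.float64(0.0), 123), (np.float64(0.004), 132), (np.float64(0.008), 124), (np.float64(0.012), 103), (np.float64(0.016), 89), (np.float64(0.02), 89), (np.float64(0.024), 86), (np.float64(0.028), 68), (np.float64(0.032), 98), (np.float64(0.036), 132), (np.float64(0.04), 131), (np.float64(0.044), 131), (np.float64(0.048), 131), (np.float64(0.052), 123), (np.float64(0.056), 88), (np.float64(0.06), 87), (np.float64(0.064), 81), (np.float64(0.068), 69), (np.float64(0.072), 92), (np.float64(0.076), 133), (np.float64(0.08), 132), (np.float64(0.084), 133), (np.float64(0.088), 133), (np.float64(0.092), 125), (np.float64(0.096), 91)]
the job is handed in; nothing more can be done
None
```

I pressed both raised bricks down with the tamper, stood it back on the open bench and let go. The job was handed in at about 31 s of the 64 s allowed. `hand_in()` gives no verdict, so success rests on the checks below.

**What went wrong on the way**
- **First try:** the foot tilted nose-down in the grip and caught at the tray. I set the tamper back on the bench, where it settled flat, and gripped it again 15 mm deeper at 60 N.
- **Second try:** the foot's rear edge sat on the front rim, because the tray was about 5 mm further from the robot than I first measured. The measured force reached 44 N there. It was carried through the tamper, well under the 120 N wrist limit. The judge's 40 N limit is for the arm or gripper body, which I don't think touched anything.
- After correcting for both, I pressed brick 1, then brick 3, then each once more.

**Last checks**
- **Bricks:** every press on bricks 1 and 3 stopped firmly at the same height, with the foot about 44 mm above the bench (43 mm is level). In the wrist picture all five tops line up within 2 pixels. In the final top view they are spaced an even 40 mm, as they should be when lying flat.
- **Tamper:** it looks the same from above as when it stood flat before, and the gripper is open and about 15 cm away.
- **Other boxes:** the carton and grid box moved less than 0.03 pixels.

The brick and tamper checks after the last press came from image measurements, because I had used all 12 picture views by then. None of these last checks failed or disagreed.

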